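# Seat a microscope camera tube in the V of the centring station

## Robot

A 6-joint arm with a two-finger parallel gripper is mounted at the origin on the work surface. World frame = base frame: x ahead of the robot, y to its left, z up, the work surface at z = 0. Lengths are in m, angles in rad, forces in N, time in s.
With the tool pointing down it reaches from about 0.375 to 0.925 m from the base axis. Payload 5.7 kg.
Tool frame: the origin (TCP) lies on the centre line of the jaws, within the pads' length; the fingertips stand 25 mm ahead of it and the grasp point (between the pads) lies 6 mm ahead of it; z points along the fingers, y is the line along which they close (so a half turn about z gives the same grasp; the last joint's range is limited). The gripper opens to 85 mm and grips with 20 to 120 N. Pads are 22 mm wide; open, the fingers measure 114 mm over their backs; the gripper's body (76 mm by 85 mm) begins 54 mm behind the grasp point. The pads swing forward as they close: fully open they stand 13 mm farther back than shut.
Start: joints at [-1.284, 0.359, 1.51, -0, 1.272, -0.115], TCP at [0.235, -0.552, 0.256] pointing down, gripper open.
Joint ranges: [-2.97, 2.97], [-1.01, 2.36], [0.21, 2.38], [-0.96, 4.11], [0.2, 2.71], [-2.98, 2.98]. Speed limits (rad/s): [2.39, 2.39, 3.14, 3.14, 3.14, 3.14].

## Interface

Orientations are given as a unit quaternion [w, x, y, z].
In Python, from bench import robot gives the robot as it stands.
- The arm moves only by the tool move_arm, never from a script. Its argument "series" is text: rows parted by semicolons, each of 6 numbers parted by spaces: the shift along the tool's x, y, z in units of 50 mm (1.0 is 50 mm), then the turn, a rotation vector about the tool's x, y, z in units of 8 degrees (1.0 is 8 degrees). In form: dx dy dz wx wy wz; .... A call has 1 to 5 rows; each row is the pose to reach, as a shift and turn from the pose commanded when the call began, along the tool's axes at that moment; what a row does not reach only later rows make up. A row lasts 1/8 s, in which the tool goes at most 62.5 mm and 10.7 degrees, less where a joint would pass 70% of its speed; a pose out of reach is approached as far as the arm can. A call with a gripper value outside its range is refused whole. "fingers" is the opening, from 0 (shut) to 1 (fully open), set as the call begins (left out, the last holds). The fingers move at their own pace and stop on an object; "squeeze" is the grip in N (left out, the last holds). Time passes only in rows, so rows that repeat a pose let the fingers close. It gives the time, the measured TCP pose, the force, the opening and the grip force at its end, in the units of the state.
- robot.get_obs(): the state, without advancing time (a new reading comes with each control period).
- robot.capture(name): name is "scene" or "top"; returns the picture (384x512x3 uint8, red, green, blue); there is no depth.
- robot.camera_model(name): a dict with "camera_matrix" (3x3 intrinsics, pixels), "view" (4x4, takes a point from world to camera coordinates). Camera axes: x right, y down, z forward; pixel columns grow to the right and rows downward; lengths in m; the calibration is good to about 2 mm. A picture is of the moment at which its call begins. camera_model takes no time and is no camera call.
- robot.job_done(): hands the job in; it is judged then, once.
The state is a dict: "time": time; "joints": joint angles; "joint_velocities": joint speeds; "effort": joint torques, N m; "tool_pos": TCP position; "orientation": TCP orientation; "wrist_force": force on the tool from outside, world axes, zero at the start; "ft_torque": the same for the moment, N m; "gripper_width": finger opening in m; "gripper_force": force on a finger pad.
Only numpy, scipy, OpenCV 4.12 (cv2) and the standard library are available. Lean on these libraries where they do the work, as an engineer would, in place of code of your own. Each camera call takes 0.05 s, during which the arm holds its last target. There are 200 camera calls.

## Task

Stand the aluminium camera tube with the blue ring upright on the blue plate of the centring station, in front of the V and clear of its faces. Then slide it along the plate into the V and press it steadily home with about 8 newtons for a second or so, easing it sideways by feel until both faces share the load, and gently enough that neither face ever takes more than 20. Leave it standing there, upright and settled against both faces, and leave everything else on the bench alone.

Things in the scene. Friction and masses are not known exactly. Their poses are not given: they have to be found in the camera images.
- tube: the camera tube: a solid upright aluminium cylinder, 40 mm in diameter and 70 mm tall, with a blue painted ring 56 to 62 mm above its foot and a black top with a small lens; about 0.25 kg (it varies). Origin at the centre of its underside, z along its axis. It starts upright on the bench. Pushed above the top of the V (42 mm above its foot) it tilts, pressed down it sticks to the plate, and pushed to one side it bears on one face only
- station: the centring station, fixed to the bench: a blue plate 210 mm (its x) by 130 mm (its y) by 12 mm high with a steel V standing on its far half. Origin at the centre of the plate's underside on the bench, z up. The V opens towards the plate's -x end, so the tube is pushed in along the plate's +x. Nothing stands on the plate from its -x end to x = +40 mm. The enamel is smooth (friction about 0.25). Its place and yaw vary
- face_left: the V's face on the plate's +y side: a smooth vertical steel slab 44 mm long, 12 mm thick, standing from 12 to 54 mm above the bench. Origin at the foot of the line where the seated tube touches it; x points horizontally into the slab, square to its face (45 degrees from the plate's +x towards its +y). The face is rigid and smooth (friction about 0.25)
- face_right: the V's other face, the same slab mirrored on the plate's -y side: x points into the slab, 45 degrees from the plate's +x towards its -y
- seat (a point): where the centre of the tube's foot comes to rest when it touches both faces: on the plate's top (12 mm above the bench), on the V's centre line, 45 mm from the plate's centre towards +x. Its axes are the station's. The V's inner corner is 28 mm farther on; a steel stop behind the corner stands 48 mm above the bench
- stand_mark (a point): middle of a thin white line on the plate's top, 20 mm from the plate's centre towards -x (65 mm in front of the seat): a good place to stand the tube first. Its axes are the station's
- eyepiece: bystander: a loose black and steel eyepiece, 42 mm in diameter and 56 mm tall, standing upright; origin at its underside
- reagent: bystander: a loose amber glass jar with a white cap, 48 mm in diameter, 75 mm tall; origin at its underside
- beaker: bystander: a loose clear beaker, 64 mm in diameter, 85 mm tall; origin at its underside
- slide_box: bystander: a loose green slide tray 80 by 160 by 35 mm; origin at the centre of its underside
- wash_bottle: bystander: a loose white bottle with a red cap, 64 mm in diameter, 150 mm tall; origin at its underside
- lens_brush: bystander: a loose brush 160 mm long lying on the bench
There are look-alikes about, which are no part of the job. Of the things shaped like the station, the blue one is meant.

How it is judged:
On the way, in this order (a step that is already met when the one before it is completed fails the run):
1. the tube stands upright on the station's plate, in front of the V and clear of both faces (x of tube in the frame of seat between -0.135 and -0.006 m and y of tube in the frame of seat between -0.06 and 0.06 m and z of tube in the frame of seat between -0.003 and 0.003 m and angle between tube's own z axis and vertical below 0.06 rad and contact force between tube and station above 0.5 N and contact force between tube and face_left below 0.1 N and contact force between tube and face_right below 0.1 N), for 0.2 s.
2. the tube, upright on the plate, is pressed home: it bears on each face of the V with 1.5 to 12 N for half a second (contact force between tube and face_left between 1.5 and 12 N and contact force between tube and face_right between 1.5 and 12 N and horizontal distance between tube and seat below 0.003 m and angle between tube's own z axis and vertical below 0.06 rad), for 0.5 s.
At the end, for the whole second after the job is handed in: the tube stands released, upright (within 0.04 rad) and at rest on the plate, its axis within 2 mm of the seat, against both faces (horizontal distance between tube and seat below 0.002 m and z of tube in the frame of seat between -0.003 and 0.003 m and angle between tube's own z axis and vertical below 0.04 rad and linear speed of tube below 0.01 m/s and contact force between the fingers and tube below 0.1 N); the robot touches nothing.
It fails at once if the V is pressed with more than 20 N on either face (contact force between anything else and face_left above 20 N or contact force between anything else and face_right above 20 N).
It fails at once if the tube is tipped over (angle between tube's own z axis and vertical above 0.6 rad).
It fails at once if a bystander is moved by more than 15 mm (distance of any of eyepiece, reagent, beaker, slide_box, wash_bottle, lens_brush from where it was at the start of the episode above 0.015 m).
It also fails if it takes over 72 s, if anything falls off the work surface, if the arm or the gripper's body presses on something with over 40 N, if the wrist force passes 120 N, or if a joint passes its speed limit or range.

## Working session

There is one attempt and no reset: what is moved stays moved. The work goes in short steps, Python scripts to look and compute and a tool call to move; the robot and the scene stay as the last step left them, time stands still between calls to the robot, and variables do not carry over. Pictures are saved under pics/ and viewed, at most 10 in all, crops included, and the job is handed in when it is done.

Besides the shell and the picture viewer there is one more tool, called after "Call:" by a JSON object that holds its "op" and its "data". move_arm: Moves the arm, as the interface text tells. Its arguments: {"type":"object","properties":{"series":{"type":"string"},"fingers":{"type":"number"},"squeeze":{"type":"number"}},"required":["series"]}

```bash
mkdir -p pics; ls
python3 - <<'E'
from bench import robot
import cv2,numpy as np
for n in("scene","top"):
    im=robot.capture(n); cv2.imwrite(f"pics/{n}0.png",im[:,:,::-1]); m=robot.camera_model(n); print(n,np.round(m["camera_matrix"],1).tolist(),np.round(m["view"],4).tolist())
print({k:np.round(v,3).tolist() for k,v in robot.get_obs().items()})
E
```

```text
pics
scene [[429.3, 0.0, 258.7], [0.0, 429.3, 190.1], [0.0, 0.0, 1.0]] [[-0.4479, 0.8939, 0.017, 0.2806], [0.686, 0.3558, -0.6347, -0.2802], [-0.5734, -0.2727, -0.7726, 1.356], [0.0, 0.0, 0.0, 1.0]]
top [[490.3, 0.0, 253.6], [0.0, 490.3, 191.8], [0.0, 0.0, 1.0]] [[0.0186, -0.9998, -0.0055, -0.0613], [-0.981, -0.0172, -0.1935, 0.4883], [0.1933, 0.009, -0.9811, 1.4602], [0.0, 0.0, 0.0, 1.0]]
{'time': 0.1, 'joints': [-1.284, 0.359, 1.511, 0.0, 1.272, -0.115], 'joint_velocities': [0.001, -0.002, -0.003, 0.001, 0.001, -0.0], 'effort': [-0.001, -52.866, -27.935, -0.0, 0.005, 0.0], 'tool_pos': [0.234, -0.552, 0.256], 'orientation': [-0.001, 0.98, 0.2, -0.0], 'wrist_force': [-0.407, 0.258, 0.089], 'ft_torque': [0.022, -0.041, -0.026], 'gripper_force': 0.0, 'gripper_width': 0.086}
```

View pics/scene0.png

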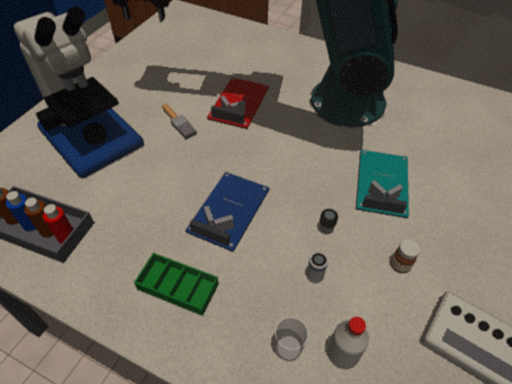

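View pics/top0.png

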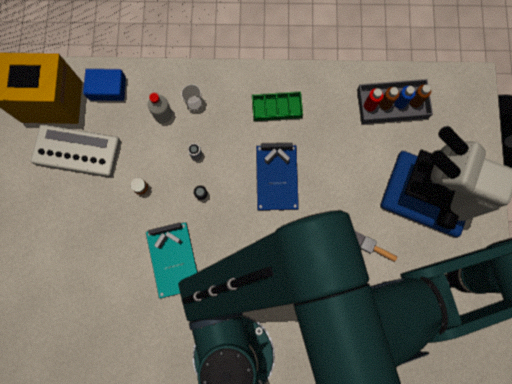

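Three things are shaped like the station: blue (top 277,178), teal (top 172,262) and red (scene 240,100). The blue one is meant. There are two tube-like objects, at top (195,152) and (200,192). I'll enlarge both to tell them apart.

Run:
```python
import cv2,numpy as np
t=cv2.imread("pics/top0.png");s=cv2.imread("pics/scene0.png")
a=cv2.resize(t[135:217,180:305],None,fx=6,fy=6,interpolation=cv2.INTER_CUBIC)[:492,:750]
cv2.imwrite("pics/c1.png",a)
b=cv2.resize(s[165:290,180:345],None,fx=4.8,fy=4.8,interpolation=cv2.INTER_CUBIC)[:600]
cv2.imwrite("pics/c2.png",b)
```

```text
(no output)
```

View pics/c1.png

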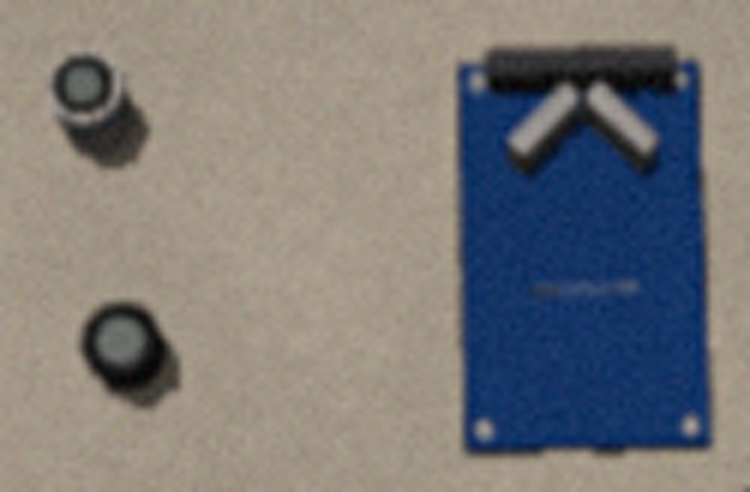

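View pics/c2.png

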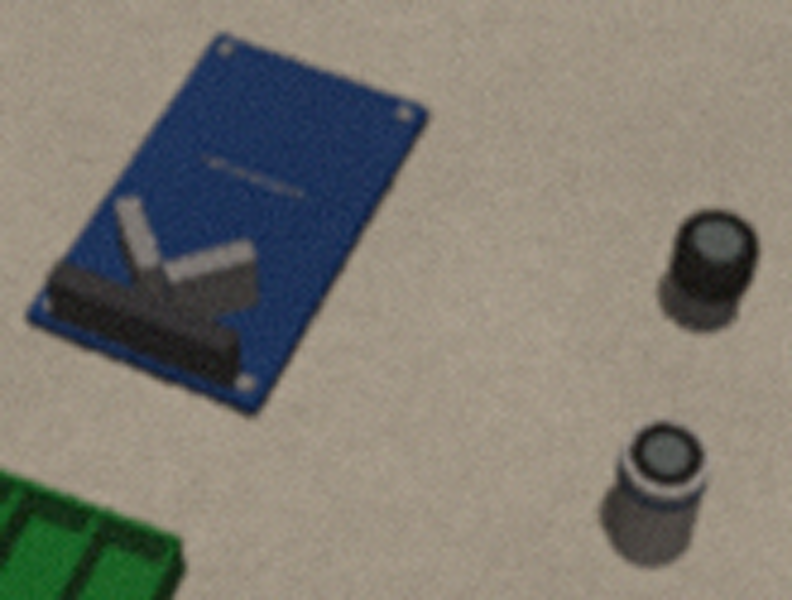

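The tube is the one at top px (194,149): in the scene crop it shows a light body and a blue ring at (663,490). The all-black one at top (200,192) is the eyepiece. The blue station's plate corners in the top crop are about (460,62), (698,60), (710,446) and (466,450), with the V at the far (+x) end.

```bash
cat > h.py <<'E'
from bench import robot
import numpy as np
def pix2w(n,p,z):
    m=robot.camera_model(n);K=np.array(m["camera_matrix"]);V=np.array(m["view"]);R=V[:3,:3];c=-R.T@V[:3,3]
    d=R.T@np.linalg.solve(K,[p[0],p[1],1]);return (c+d*(z-c[2])/d[2])[:2]
def w2pix(n,P):
    m=robot.camera_model(n);q=np.array(m["camera_matrix"])@(np.array(m["view"])@[*P,1])[:3];return q[:2]/q[2]
E
python3 - <<'E'
from h import *
T=lambda x,y:((x+.5)/6-.5+180,(y+.5)/6-.5+135)
S=lambda x,y:((x+.5)/4.8-.5+180,(y+.5)/4.8-.5+165)
print("tube",pix2w("top",T(83,84),.07),pix2w("scene",S(667,457),.07),"eyep",pix2w("top",T(122,342),.056),pix2w("scene",S(718,242),.056))
for nm,pts,z in(("top",[T(460,62),T(698,60),T(710,446),T(466,450)],.012),("topscrew",[T(477,80),T(682,78),T(691,426),T(485,430)],.012),("scene",[S(28,318),S(255,414),S(428,110),S(221,35)],.012)):
    w=np.array([pix2w("top" if nm[0]=="t" else "scene",p,z) for p in pts]);c=w.mean(0);d=w[0]+w[1]-w[2]-w[3]
    if nm=="scene": pass
    e=w[0]-w[1]+w[3]-w[2]
    print(nm,np.round(w,4).tolist(),"c",c.round(4),"yaw x",np.degrees(np.arctan2(d[1],d[0])).round(2),"yaw y",np.degrees(np.arctan2(-e[0],e[1])).round(2),"size",np.linalg.norm(d)/2,np.linalg.norm(e)/2)
print("mark",pix2w("top",T(585,288),.012),pix2w("scene",S(252,175),.012))
print("V corner gap top",pix2w("top",T(583,90),.054))
E
```

```text
tube [0.61729477 0.13534429] [0.61806262 0.1364662 ] eyep [0.48528668 0.11160526] [0.4866409 0.1130739]
top [[0.6496, -0.0579], [0.6529, -0.1851], [0.4441, -0.1917], [0.4397, -0.0647]] c [ 0.5466 -0.1248] yaw x 1.84 yaw y 1.72 size 0.20948894701438445 0.12718902613965474
topscrew [[0.6398, -0.0671], [0.6428, -0.1766], [0.4544, -0.1818], [0.4504, -0.0744]] c [ 0.5469 -0.125 ] yaw x 1.9 yaw y 1.84 size 0.18894138655571344 0.10847719359373868
scene [[0.6548, -0.1809], [0.6517, -0.0544], [0.4428, -0.0631], [0.4469, -0.1885]] c [ 0.549  -0.1217] yaw x 2.25 yaw y -178.36 size 0.20854803969408076 0.12597004123822156
mark [ 0.52712672 -0.12585699] [ 0.52517707 -0.12580675]
V corner gap top [ 0.62308577 -0.12218219]
```

```bash
cat >> h.py <<'E'
from scipy.spatial.transform import Rotation as Ro
YAW=np.radians(1.9);C=np.array([.547,-.1243]);U=np.array([np.cos(YAW),np.sin(YAW)]);W=np.array([-U[1],U[0]])
def st(x,y=0): return C+x*U+y*W      # station xy -> world
def pose(yaw=YAW,tilt=0):            # tool down; tilt>0: tip leads along tool +x
    return Ro.from_euler('z',yaw)*Ro.from_euler('y',-tilt)*Ro.from_euler('x',np.pi)
def go(p,R=None):
    o=robot.get_obs();q=o["orientation"];R0=Ro.from_quat([*q[1:],q[0]]);R=R or R0
    d=R0.inv().apply(np.array(p)-o["tool_pos"])/.05;w=np.degrees((R0.inv()*R).as_rotvec())/8
    print("go",d.round(3),w.round(3))
def obs():
    o=robot.get_obs();p=np.array(o["tool_pos"]);f=np.array(o["wrist_force"]);r=p[:2]-C
    print("t",o["time"],"pos",p.round(4),"station",[(r@U).round(4),(r@W).round(4)],"F st",[(f[:2]@U).round(2),(f[:2]@W).round(2),f[2].round(2)],"w",o["gripper_width"],"gf",o["gripper_force"])
E
python3 -c "
from h import *
go([.6175,.136,.2],pose()); print(pose(0,.2).apply([0,0,1]),st(-.02),st(.045))"
```

```text
go [12.429 -9.66   1.129] [-1.20e-02  1.00e-03  2.64e+00]
[ 1.98669331e-01 -1.22464680e-16 -9.80066578e-01] [ 0.527011  -0.1249631] [ 0.59197526 -0.12280802]
```

Call:
{"op": "move_arm", "data": {"series": "1.0 -0.8 0 0 0 0.5; 2.0 -1.55 0 0 0 1; 3.0 -2.3 0 0 0 1.5; 4.0 -3.1 0 0 0 2; 5.0 -3.9 0 0 0 2.64", "fingers": 1}}

```text
time: 0.72
tool_pos: [0.3868, -0.2771, 0.2561]
orientation: [-0.0, 1.0, 0.015, 0.0]
wrist_force: [1.7, 1.1, -0.2]
gripper_width: 0.0852
gripper_force: 0.0
```

```bash
python3 -c "
from h import *
obs();go([.6175,.136,.2],pose())"
```

```text
t 0.725 pos [ 0.3868 -0.2771  0.2561] station [np.float64(-0.1652), np.float64(-0.1474)] F st [np.float64(1.69), np.float64(1.01), np.float64(-0.16)] w 0.08522064614267942 gf 0.0
go [ 4.859 -8.119  1.125] [-0.002 -0.    -0.023]
```

Call:
{"op": "move_arm", "data": {"series": "0.6 -1.0 0.1 0 0 0; 1.2 -2.0 0.3 0 0 0; 1.8 -3.0 0.5 0 0 0; 2.4 -4.0 0.7 0 0 0; 3.0 -5.0 0.9 0 0 0"}}

```text
time: 1.35
tool_pos: [0.5284, -0.0223, 0.2108]
orientation: [0.0, 1.0, 0.017, -0.0]
wrist_force: [0.4, -1.2, 1.0]
gripper_width: 0.0851
gripper_force: 0.0
```

Call:
{"op": "move_arm", "data": {"series": "0.6 -1.0 0.05 0 0 0; 1.2 -2.0 0.1 0 0 0; 1.8 -3.0 0.2 0 0 0; 1.84 -3.1 0.22 0 0 0; 1.84 -3.1 0.22 0 0 0"}}

```text
time: 1.98
tool_pos: [0.6139, 0.1339, 0.1996]
orientation: [0.0, 1.0, 0.017, -0.001]
wrist_force: [0.3, 0.1, -0.4]
gripper_width: 0.0852
gripper_force: 0.0
```

Run:
```python
from h import *
import cv2
obs();go([.6175,.136,.2],pose())
a=robot.capture("top")[:,:,::-1];b=robot.capture("scene")[:,:,::-1]
r=lambda i:cv2.resize(i,None,fx=4,fy=4,interpolation=cv2.INTER_CUBIC)
cv2.imwrite("pics/d.png",np.hstack([r(a[100:230,140:240]),r(b[200:330,250:350])]))
```

```text
t 1.975 pos [0.6139 0.1339 0.1996] station [np.float64(0.0755), np.float64(0.2558)] F st [np.float64(0.27), np.float64(0.13), np.float64(-0.36)] w 0.085240541089531 gf 0.0
go [ 0.072 -0.04  -0.009] [0.004 0.013 0.009]
```

View pics/d.png

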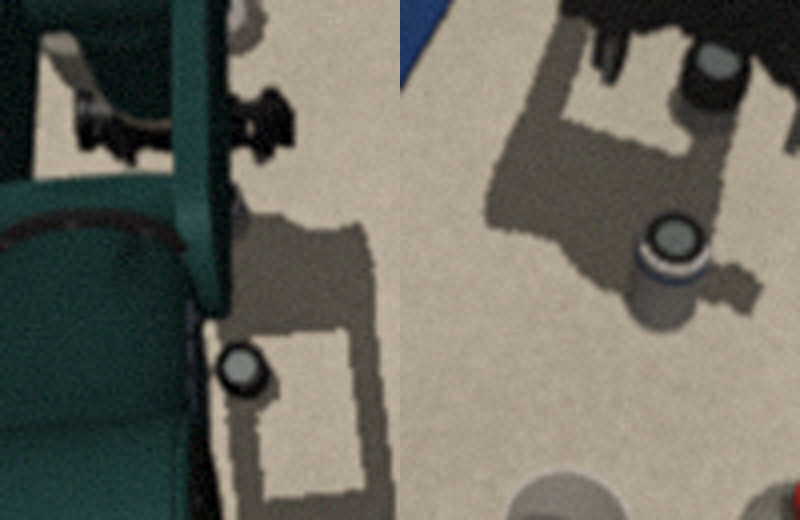

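The right half (scene) shows the tube with its white rim and blue ring at crop (667,245), upright and where I measured it. The top view is blocked by the arm. Going down.

Call:
{"op": "move_arm", "data": {"series": "0.07 -0.04 0.8 0 0 0; 0.07 -0.04 1.6 0 0 0; 0.07 -0.04 2.4 0 0 0; 0.07 -0.04 2.9 0 0 0; 0.07 -0.04 2.9 0 0 0"}}

```text
time: 2.7
tool_pos: [0.616, 0.1342, 0.0537]
orientation: [0.0, 1.0, 0.016, -0.002]
wrist_force: [0.2, -1.0, -0.5]
gripper_width: 0.0852
gripper_force: 0.0
```

Call:
{"op": "move_arm", "data": {"series": "0 0 0 0 0 0; 0 0 0 0 0 0; 0 0 0 0 0 0; 0 0 0 0 0 0; 0 0 0 0 0 0", "fingers": 0, "squeeze": 25}}

```text
time: 3.32
tool_pos: [0.6191, 0.1359, 0.0569]
orientation: [-0.0, 1.0, 0.017, 0.001]
wrist_force: [-0.5, -0.6, 6.7]
gripper_width: 0.0393
gripper_force: 25.0
```

Call:
{"op": "move_arm", "data": {"series": "0 0 0 0 0 0; 0 0 -0.2 0 0 0; 0 0 -0.8 0 0 0; 0 0 -1.4 0 0 0; 0 0 -1.4 0 0 0"}}

```text
time: 3.95
tool_pos: [0.6201, 0.1363, 0.128]
orientation: [-0.0, 1.0, 0.017, 0.003]
wrist_force: [1.1, 0.5, -2.5]
gripper_width: 0.0394
gripper_force: 25.8
```

```bash
python3 -c "
from h import *
obs();p=robot.get_obs()['tool_pos'];go([*st(-.03),p[2]],pose())"
```

```text
t 3.95 pos [0.6201 0.1363 0.128 ] station [np.float64(0.0817), np.float64(0.258)] F st [np.float64(1.12), np.float64(0.43), np.float64(-2.47)] w 0.03937748395684649 gf 25.84490865468979
go [-2.234  5.16  -0.015] [-0.004 -0.038  0.001]
```

Call:
{"op": "move_arm", "data": {"series": "-0.4 0.9 0 0 0 0; -0.85 2.0 0 0 0 0; -1.3 3.1 0 0 0 0; -1.75 4.1 0 0 0 0; -2.1 4.8 0 0 0 0"}}

```text
time: 4.58
tool_pos: [0.5192, -0.1091, 0.1242]
orientation: [-0.0, 1.0, 0.016, -0.001]
wrist_force: [0.2, -0.2, -2.5]
gripper_width: 0.0395
gripper_force: 26.2
```

Call:
{"op": "move_arm", "data": {"series": "-0.14 0.36 0 0 0 0; -0.14 0.36 0.4 0 0 0; -0.14 0.36 0.8 0 0 0; -0.14 0.36 1.0 0 0 0; -0.14 0.36 1.0 0 0 0"}}

```text
time: 5.2
tool_pos: [0.5143, -0.125, 0.0744]
orientation: [-0.0, 1.0, 0.017, -0.001]
wrist_force: [0.3, 0.3, -2.3]
gripper_width: 0.0396
gripper_force: 26.2
```

```bash
python3 -c "
from h import *
obs();go([*st(-.03),.069],pose())"
```

```text
t 5.2 pos [ 0.5143 -0.125   0.0744] station [np.float64(-0.0327), np.float64(0.0004)] F st [np.float64(0.27), np.float64(0.3), np.float64(-2.27)] w 0.039607108526582585 gf 26.220190823078156
go [0.054 0.008 0.108] [-0.007  0.013  0.004]
```

Still hanging (−2.3 N). Lowering in small steps until the weight comes off.

Call:
{"op": "move_arm", "data": {"series": "0 0 0.03 0 0 0; 0 0 0.06 0 0 0; 0 0 0.08 0 0 0; 0 0 0.08 0 0 0; 0 0 0.08 0 0 0"}}

```text
time: 5.82
tool_pos: [0.5148, -0.1257, 0.0714]
orientation: [-0.0, 1.0, 0.017, 0.0]
wrist_force: [-0.0, -0.1, -2.5]
gripper_width: 0.0395
gripper_force: 26.2
```

Call:
{"op": "move_arm", "data": {"series": "0 0 0.02 0 0 0; 0 0 0.04 0 0 0; 0 0 0.06 0 0 0; 0 0 0.06 0 0 0; 0 0 0.06 0 0 0"}}

```text
time: 6.45
tool_pos: [0.5148, -0.1257, 0.0689]
orientation: [0.0, 1.0, 0.017, 0.0]
wrist_force: [-1.7, 0.7, 4.8]
gripper_width: 0.0395
gripper_force: 27.0
```

Call:
{"op": "move_arm", "data": {"series": "0 0 -0.03 0 0 0; 0 0 -0.03 0 0 0"}}

```text
time: 6.7
tool_pos: [0.5148, -0.1257, 0.0698]
orientation: [-0.0, 1.0, 0.017, 0.0]
wrist_force: [1.0, -0.6, -2.1]
gripper_width: 0.0396
gripper_force: 26.3
```

Call:
{"op": "move_arm", "data": {"series": "0 0 0 0 0 0; 0 0 0 0 0 0; 0 0 0 0 0 0; 0 0 0 0 0 0; 0 0 0 0 0 0", "fingers": 1}}

```text
time: 7.32
tool_pos: [0.5148, -0.1256, 0.0698]
orientation: [-0.0, 1.0, 0.017, 0.0]
wrist_force: [0.1, -0.7, 0.4]
gripper_width: 0.0852
gripper_force: 0.0
```

Call:
{"op": "move_arm", "data": {"series": "0 0 -0.7 0 0 0; 0 0 -1.4 0 0 0; 0 0 -1.8 0 0 0; -0.6 0 -1.8 0 0 0; -1.2 0 -1.8 0 0 0"}}

```text
time: 7.95
tool_pos: [0.4544, -0.1277, 0.1602]
orientation: [0.0, 1.0, 0.017, 0.0]
wrist_force: [-0.3, -0.1, 0.7]
gripper_width: 0.0853
gripper_force: 0.0
```

Run:
```python
from h import *
import cv2
obs();go([*st(-.095),.13],pose(YAW,np.radians(9)))
b=robot.capture("scene")[:,:,::-1]
cv2.imwrite("pics/e.png",cv2.resize(b[130:280,160:320],None,fx=4,fy=4,interpolation=cv2.INTER_CUBIC))
```

```text
t 7.95 pos [ 0.4544 -0.1277  0.1602] station [np.float64(-0.0926), np.float64(-0.0003)] F st [np.float64(-0.31), np.float64(-0.14), np.float64(0.69)] w 0.08533478006588656 gf 0.0
go [-0.048 -0.007  0.604] [0.003 1.119 0.004]
```

View pics/e.png

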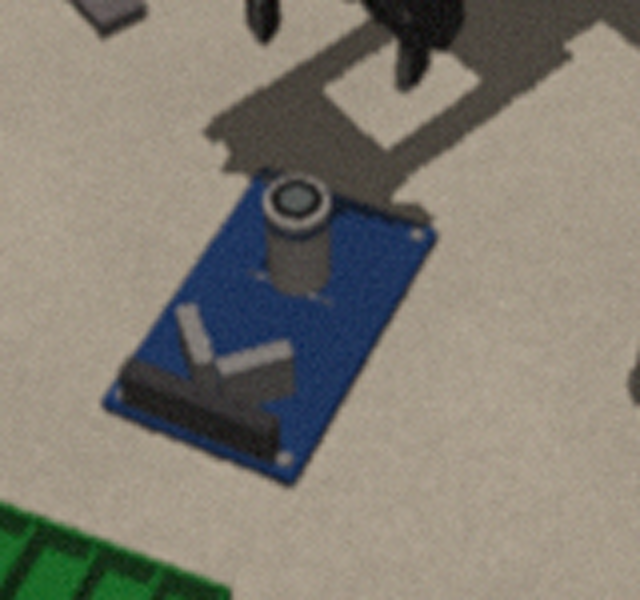

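The tube stands upright on the plate at the white line, in front of the V. Next I shut the fingers, tilt the tool so the tips lead, and drop behind the tube so I push it low.

Call:
{"op": "move_arm", "data": {"series": "-0.1 0 0 0 0.6 0; -0.1 0 0.5 0 1.12 0; -0.1 0 1.0 0 1.12 0; -0.1 0 1.6 0 1.12 0; -0.1 0 2.0 0 1.12 0", "fingers": 0}}

```text
time: 8.62
tool_pos: [0.4495, -0.1277, 0.0588]
orientation: [-0.002, 0.997, 0.016, 0.078]
wrist_force: [1.3, 0.1, 1.3]
gripper_width: 0.0
gripper_force: 0.0
```

Run:
```python
from h import *
obs();go([*st(-.075),.06],pose(YAW,np.radians(9)))
p=pix2w("scene",((298.5)/4-.5+160,(200.5)/4-.5+130),.082);r=p-C;print("tube st",r@U,r@W)
```

```text
t 8.625 pos [ 0.4495 -0.1277  0.0588] station [np.float64(-0.0976), np.float64(-0.0002)] F st [np.float64(1.29), np.float64(0.04), np.float64(1.28)] w 3.8297895156266504e-05 gf 0.0
go [ 0.45  -0.003  0.046] [-0.003  0.01  -0.002]
tube st -0.034514244571100756 0.0006501678914841515
```

Call:
{"op": "move_arm", "data": {"series": "0.15 0 0.02 0 0 0; 0.3 0 0.045 0 0 0; 0.4 0 0.06 0 0 0; 0.5 0 0.08 0 0 0; 0.6 0 0.095 0 0 0"}}

```text
time: 9.25
tool_pos: [0.4804, -0.1267, 0.0601]
orientation: [-0.001, 0.997, 0.017, 0.078]
wrist_force: [-1.5, -0.3, 1.1]
gripper_width: 0.0002
gripper_force: 0.8
```

Call:
{"op": "move_arm", "data": {"series": "0.1 0 0.015 0 0 0; 0.2 0 0.03 0 0 0; 0.3 0 0.045 0 0 0; 0.4 0 0.06 0 0 0; 0.5 0 0.08 0 0 0"}}

```text
time: 9.88
tool_pos: [0.5058, -0.1259, 0.0597]
orientation: [-0.001, 0.997, 0.017, 0.078]
wrist_force: [-1.6, -0.2, 1.7]
gripper_width: 0.0
gripper_force: 0.8
```

```bash
python3 -c "
from h import *
obs();go([*st(0),.06],pose(YAW,np.radians(9)))"
```

```text
t 9.875 pos [ 0.5058 -0.1259  0.0597] station [np.float64(-0.0413), np.float64(-0.0002)] F st [np.float64(-1.62), np.float64(-0.12), np.float64(1.66)] w 2.461138116128675e-05 gf 0.848616287112236
go [ 0.816 -0.005  0.122] [-0.001  0.006 -0.   ]
```

Call:
{"op": "move_arm", "data": {"series": "0.13 0 0.02 0 0 0; 0.26 0 0.04 0 0 0; 0.38 0 0.06 0 0 0; 0.5 0 0.08 0 0 0; 0.6 0 0.095 0 0 0"}}

```text
time: 10.5
tool_pos: [0.5363, -0.1249, 0.0597]
orientation: [-0.001, 0.997, 0.017, 0.078]
wrist_force: [-1.6, 0.6, 1.4]
gripper_width: -0.0
gripper_force: 0.7
```

Run:
```python
from h import *
import cv2
obs()
b=robot.capture("scene")[:,:,::-1]
cv2.imwrite("pics/f.png",cv2.resize(b[130:280,160:320],None,fx=4,fy=4,interpolation=cv2.INTER_CUBIC))
```

```text
t 10.5 pos [ 0.5363 -0.1249  0.0597] station [np.float64(-0.0107), np.float64(-0.0003)] F st [np.float64(-1.59), np.float64(0.61), np.float64(1.4)] w -4.319628935393752e-05 gf 0.6673281546682119
```

View pics/f.png

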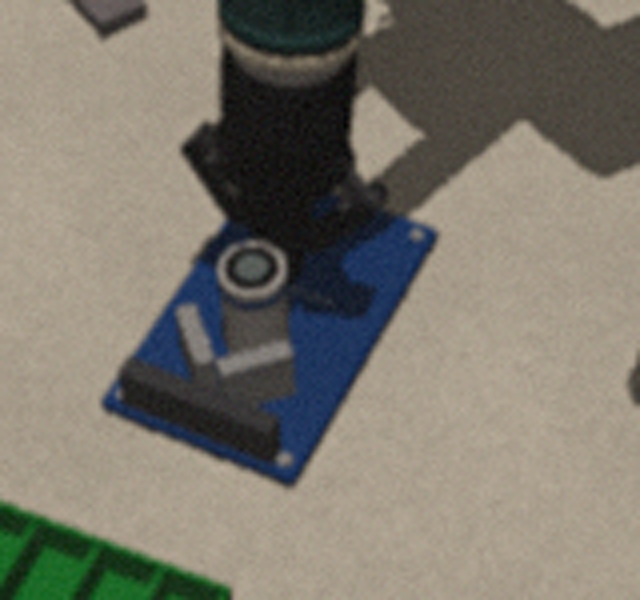

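The tube is upright just ahead of the fingertips (crop 252,266) and lined up with the V. Going on in smaller steps.

Call:
{"op": "move_arm", "data": {"series": "0.06 0 0.01 0 0 0; 0.12 0 0.02 0 0 0; 0.18 0 0.028 0 0 0; 0.24 0 0.038 0 0 0; 0.28 0 0.044 0 0 0"}}

```text
time: 11.18
tool_pos: [0.5502, -0.1245, 0.0597]
orientation: [-0.001, 0.997, 0.017, 0.078]
wrist_force: [-0.8, 0.6, 0.2]
gripper_width: 0.0001
gripper_force: 0.6
```

Call:
{"op": "move_arm", "data": {"series": "0.02 0 0.003 0 0 0; 0.04 0 0.006 0 0 0; 0.06 0 0.009 0 0 0; 0.08 0 0.012 0 0 0; 0.08 0 0.012 0 0 0"}}

```text
time: 11.8
tool_pos: [0.5542, -0.1244, 0.0598]
orientation: [-0.001, 0.997, 0.017, 0.078]
wrist_force: [-1.6, 0.1, 0.8]
gripper_width: 0.0001
gripper_force: 0.3
```

Run:
```python
from h import *
obs()
import cv2
b=robot.capture("scene")[:,:,::-1];cv2.imwrite("pics/g.png",cv2.resize(b[130:280,160:320],None,fx=4,fy=4,interpolation=cv2.INTER_CUBIC))
p=pix2w("scene",((252.5)/4-.5+160,(266.5)/4-.5+130),.082);r=p-C;print("tube st in f",r@U,r@W)
```

```text
t 11.8 pos [ 0.5542 -0.1244  0.0598] station [np.float64(0.0072), np.float64(-0.0003)] F st [np.float64(-1.64), np.float64(0.18), np.float64(0.79)] w 0.00013059998910949192 gf 0.3315639076754451
tube st in f 0.022337465582125127 -0.0006077952020065436
```

Call:
{"op": "move_arm", "data": {"series": "0.02 0 0.003 0 0 0; 0.04 0 0.006 0 0 0; 0.06 0 0.009 0 0 0; 0.06 0 0.009 0 0 0"}}

```text
time: 12.35
tool_pos: [0.5566, -0.1241, 0.0596]
orientation: [-0.002, 0.997, 0.017, 0.078]
wrist_force: [-2.6, 0.4, 1.6]
gripper_width: 0.0001
gripper_force: 1.5
```

Call:
{"op": "move_arm", "data": {"series": "0.02 0 0.003 0 0 0; 0.04 0 0.006 0 0 0; 0.04 0 0.006 0 0 0"}}

```text
time: 12.72
tool_pos: [0.5571, -0.1235, 0.0595]
orientation: [-0.002, 0.997, 0.017, 0.076]
wrist_force: [-7.3, 0.5, 4.5]
gripper_width: 0.0002
gripper_force: 3.8
```

Both faces bear: 7.3 N along x with almost nothing sideways. The 4.5 N in z means I'm pressing the tube down a little, so I'll ease up and hold.

Call:
{"op": "move_arm", "data": {"series": "0 0 -0.02 0 0 0; 0.01 0 -0.02 0 0 0; 0.01 0 -0.02 0 0 0; 0.01 0 -0.02 0 0 0; 0.01 0 -0.02 0 0 0"}}

```text
time: 13.35
tool_pos: [0.5573, -0.1232, 0.06]
orientation: [-0.002, 0.997, 0.017, 0.076]
wrist_force: [-5.9, 1.2, -0.5]
gripper_width: -0.0001
gripper_force: 3.0
```

Run:
```python
from h import *
obs()
```

```text
t 13.35 pos [ 0.5573 -0.1232  0.06  ] station [np.float64(0.0104), np.float64(0.0008)] F st [np.float64(-5.89), np.float64(1.44), np.float64(-0.52)] w -9.20185567068699e-05 gf 2.9828202724456787
```

Call:
{"op": "move_arm", "data": {"series": "0.01 -0.01 0.002 0 0 0; 0.02 -0.015 0.003 0 0 0; 0.02 -0.015 0.003 0 0 0; 0.02 -0.015 0.003 0 0 0; 0.02 -0.015 0.003 0 0 0"}}

```text
time: 13.98
tool_pos: [0.5576, -0.1228, 0.0598]
orientation: [-0.002, 0.997, 0.017, 0.075]
wrist_force: [-9.2, -2.5, 0.9]
gripper_width: -0.0002
gripper_force: 4.3
```

Call:
{"op": "move_arm", "data": {"series": "0 0 0 0 0 0; 0 0 0 0 0 0; 0 0 0 0 0 0; 0 0 0 0 0 0; 0 0 0 0 0 0"}}

```text
time: 14.6
tool_pos: [0.5576, -0.1228, 0.0598]
orientation: [-0.002, 0.997, 0.017, 0.075]
wrist_force: [-8.8, -1.2, 1.0]
gripper_width: -0.0001
gripper_force: 4.3
```

Run:
```python
from h import *
obs()
import cv2
b=robot.capture("scene")[:,:,::-1];cv2.imwrite("pics/k.png",cv2.resize(b[130:280,160:320],None,fx=4,fy=4,interpolation=cv2.INTER_CUBIC))
```

```text
t 14.6 pos [ 0.5576 -0.1228  0.0598] station [np.float64(0.0106), np.float64(0.0011)] F st [np.float64(-8.86), np.float64(-0.95), np.float64(1.01)] w -0.00010082784726578065 gf 4.344199150800705
```

View pics/k.png

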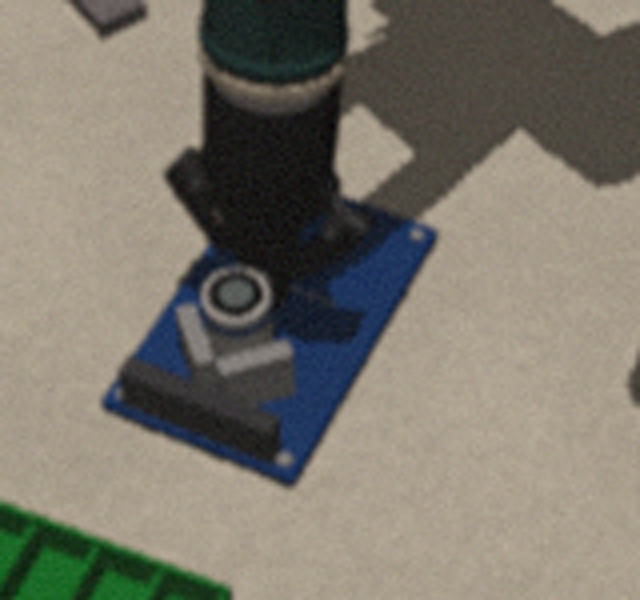

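The tube sits in the V, upright (top at 237,293). The load is 8.8 N along x with about 1 N sideways; bearing on one face only would give more than 5 N sideways. I'll trim back a touch, hold, then withdraw straight back.

Call:
{"op": "move_arm", "data": {"series": "0 0.006 0 0 0 0; 0 0.006 0 0 0 0; 0 0.006 0 0 0 0; 0 0.006 0 0 0 0; 0 0.006 0 0 0 0"}}

```text
time: 15.28
tool_pos: [0.5575, -0.1229, 0.0597]
orientation: [-0.002, 0.997, 0.017, 0.075]
wrist_force: [-8.4, -1.3, 0.5]
gripper_width: -0.0
gripper_force: 4.2
```

Call:
{"op": "move_arm", "data": {"series": "0 0 0 0 0 0; 0 0 0 0 0 0; 0 0 0 0 0 0; 0 0 0 0 0 0; 0 0 0 0 0 0"}}

```text
time: 15.9
tool_pos: [0.5575, -0.1229, 0.0597]
orientation: [-0.002, 0.997, 0.017, 0.075]
wrist_force: [-7.8, -0.8, -0.7]
gripper_width: -0.0001
gripper_force: 4.2
```

Call:
{"op": "move_arm", "data": {"series": "-0.04 0 -0.006 0 0 0; -0.1 0 -0.016 0 0 0; -0.3 0 -0.047 0 0 0; -0.6 0 -0.095 0 0 0; -0.9 0 -0.14 0 0 0"}}

```text
time: 16.52
tool_pos: [0.5138, -0.1252, 0.0609]
orientation: [-0.001, 0.997, 0.017, 0.078]
wrist_force: [-0.4, 0.1, -0.1]
gripper_width: -0.0
gripper_force: 0.0
```

Call:
{"op": "move_arm", "data": {"series": "-0.3 0 -0.6 0 0 0; -0.5 0 -1.4 0 0 0; -0.5 0 -2.2 0 0 0; -0.5 0 -2.6 0 0 0; -0.5 0 -2.6 0 0 0"}}

```text
time: 17.15
tool_pos: [0.4701, -0.1271, 0.1867]
orientation: [-0.001, 0.997, 0.016, 0.08]
wrist_force: [0.7, -0.7, 0.4]
gripper_width: -0.0004
gripper_force: 0.0
```

Run:
```python
from h import *
obs()
import cv2
b=robot.capture("scene")[:,:,::-1];cv2.imwrite("pics/m.png",cv2.resize(b[130:280,160:320],None,fx=4,fy=4,interpolation=cv2.INTER_CUBIC))
S=lambda x,y:((x+.5)/4-.5+160,(y+.5)/4-.5+130)
r=pix2w("scene",S(237,293),.082)-C;print("tube in k",r@U,r@W)
```

```text
t 17.15 pos [ 0.4701 -0.1271  0.1867] station [np.float64(-0.077), np.float64(-0.0003)] F st [np.float64(0.65), np.float64(-0.68), np.float64(0.37)] w -0.0003684412989162317 gf 0.0
tube in k 0.043626167045675145 0.0008784483003179096
```

View pics/m.png

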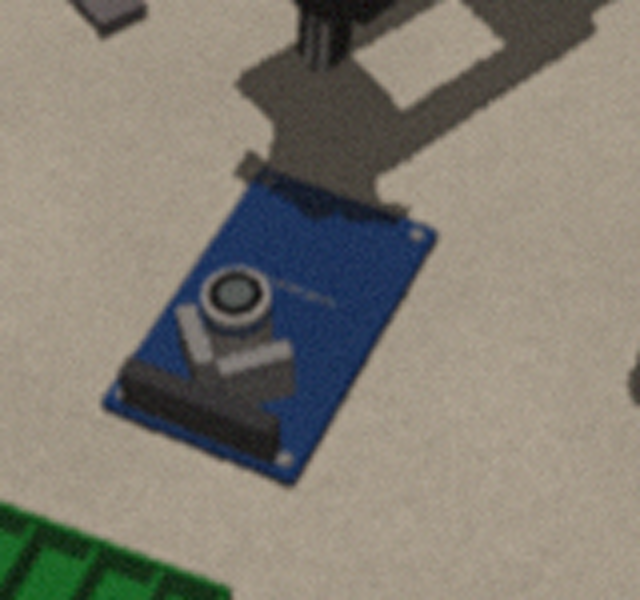

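The tube stands upright in the V with its top still at (237,293), which works out to station x about 44 mm, y about 1 mm. It did not move during the withdrawal, and the arm is clear. Handing in.

```bash
python3 -c "
from bench import robot
print(robot.job_done())"
```

```text
the job is handed in; nothing more can be done
None
```

The tube stands upright and released in the blue station's V after being pressed home with about 8–9 N, with little sideways force, so both faces shared the load. I handed the job in at about 17 s; no verdict was shown.

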